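# Load the tube block into the dry bath, holes up, and switch it on

### The arm

A 6-joint arm with a two-finger parallel gripper is mounted at the origin on the work surface. World frame = base frame: x ahead of the robot, y to its left, z up, the work surface at z = 0. Lengths are in m, angles in rad, forces in N, time in s.
With the tool pointing down it reaches from about 0.35 to 0.925 m from the base axis. Payload 6.4 kg.
Tool frame: the origin (TCP) lies on the mounting face of the last link; the fingertips stand 173 mm ahead of it and the grasp point (between the pads) lies 155 mm ahead of it; z points along the fingers, y is the line along which they close (so a half turn about z gives the same grasp; the last joint's range is limited). The gripper opens to 85 mm and grips with 20 to 120 N. Pads are 22 mm wide; open, the fingers measure 114 mm over their backs; the gripper's body (76 mm by 85 mm) begins 54 mm behind the grasp point. The pads swing forward as they close: fully open they stand 13 mm farther back than shut.
Start: joints at [-1.437, 0.245, 1.558, -0, 1.339, -0.174], TCP at [0.197, -0.619, 0.405] pointing down, gripper open.
Joint ranges: [-3.13, 3.13], [-1.02, 2.26], [0.13, 2.54], [-0.95, 4.09], [0.21, 2.88], [-2.74, 2.74]. Speed limits (rad/s): [2.57, 2.57, 3.14, 3.14, 3.14, 3.14].

### API

Orientations are given as a unit quaternion [w, x, y, z].
In Python, from cell import read_state, capture, job_done gives the robot as it stands.
- The arm moves only by the shell command python3 -m crank 'ROWS' [FORCE]. ROWS is JSON, a list of rows, each an object with "delta_pos": the shift along the tool's x, y, z in units of 0.02 m (1.0 is 0.02 m), a list of three; "twist": the turn about the tool's z in units of 10 degrees (1.0 is 10 degrees); "jaw": the opening, from 0 (shut) to 1 (fully open). A call has 1 to 5 rows; each row shifts and turns the commanded pose from where the row before left it, along the tool's axes as they then stand; what a row does not reach is not made up. A row lasts 1/8 s, in which the tool goes at most 62.5 mm and 10.7 degrees, less where a joint would pass 70% of its speed; a pose out of reach is approached as far as the arm can. A call with a number of a shift or a turn outside -1 to 1 is refused whole. A call with a gripper value outside its range is refused whole. The fingers move at their own pace and stop on an object; FORCE is the grip in N (left out, the last holds). Time passes only in rows, so rows that do not move let the fingers close. It gives the time, the measured TCP pose, the force, the opening and the grip force at its end, in the units of the state.
- read_state(): the state, without advancing time (a new reading comes with each control period).
- capture(name): name is "scene" or "side" or "wrist"; returns a dict with "frame" (420x560x3 uint8, red, green, blue), "camera_matrix" (3x3 intrinsics, pixels), "k1" (the pictures are not rectified: a ray, as slopes to the right and down, at radius r is drawn at 1 + k1 r^2 times it, then the intrinsics apply), "position" and "orientation" of the camera in the world. Camera axes: x right, y up, looking along -z (the intrinsics and any distortion apply to the point x, -y, -z); pixel columns grow to the right and rows downward; lengths in m; the calibration is good to about 2 mm. A picture is of the moment at which its call begins. There is no depth.
- job_done(): hands the job in; it is judged then, once.
The state is a dict: "time": time; "joint_pos": joint angles; "qvel": joint speeds; "tau": joint torques, N m; "position": TCP position; "eef_rot": TCP orientation; "ft_force": force on the tool from outside, world axes, zero at the start; "wrist_torque": the same for the moment, N m; "gripper_width": finger opening in m; "gripper_force": force on a finger pad.
Only numpy, scipy, OpenCV 4.12 (cv2) and the standard library are available. Lean on these libraries where they do the work, as an engineer would, in place of code of your own. Each camera call takes 0.05 s, during which the arm holds its last target. There are 200 camera calls.

### The job

The aluminium tube block is lying on its side on the bench. Turn it so that its holes face straight up, lower it (do not drop it) into the pocket of the dry bath until it sits flat on the pocket's floor and let go; then push the red toggle switch all the way over to its far side to switch the bath on. Leave the tip box, the jar and the tube rack where they are.

Things in the scene. Friction and masses are not known exactly. Their poses are not given: they have to be found in the camera images.
- block: Loose aluminium block, 0.28 to 0.45 kg, 50 mm along its x, 60 along y, 50 along z; origin at its centre. +x points out of the holed face (50 x 60, with 2 x 3 dark holes); a blue band 8 mm wide runs round it by that face. It starts lying on a side face, centre 25 mm up, z axis up, holes looking to the robot's left or left and ahead. It fits the pocket either way round.
- block_holes (a point): Centre of the holed face of the block (25 mm from its centre along its +x).
- block_base (a point): Centre of the plain face that backs the holed one (25 mm from the block's centre along its -x); this face must lie on the pocket's floor.
- bath: Dry bath heater, fixed: white box with grey top deck, 170 mm along its x, 250 mm along its y, flat deck 75 mm above the bench; origin under its centre at bench level, z up; its front (display, blue keys) looks to its -x, towards the robot. The pocket is on its +y half, the toggle switch on its -y half of the deck.
- pocket (a point): Centre of the floor of the rectangular pocket in the deck: 61 mm above the bench, 50 mm from the bath's centre along its +y. Pocket 14 mm deep, 64 mm along the bath's x, 54 mm along its y, 4 mm 45-degree lead-in at the mouth: the seated block has 2 mm play each side and stands 36 mm proud of the deck. Axes as the bath's.
- switch (a joint): Toggle: steel rod 10 mm thick with red ball knob, on a black base 70 (x) x 50 (y) x 25 mm tall, 75 mm from the bath's centre along its -y. Angle in rad: 0 (off) leans 0.5 rad to the bath's -x, 1.0 (on, end stop) leans 0.5 rad to its +x, the far side. Pivot axis along the bath's y, 97 mm above the bench. Starts at 0 to 0.15; about 1.5 N at the ball moves it and it stays where left.
- switch_tip (a point): Centre of the red ball (26 mm across) on the switch, 50 mm from the pivot; about 141 mm above the bench at either end of its swing, 147 mm at the middle.
- tipbox: Bystander: pipette tip box with blue lid, 89 x 124 mm, 75 mm tall, origin under its centre.
- reagent: Bystander: jar with red cap, 66 mm wide, 140 mm tall, origin under its centre.
- tuberack: Bystander: orange tube rack, 70 x 130 mm, 45 mm tall, origin under its centre.

How it is judged:
On the way, in this order (a step that is already met when the one before it is completed fails the run):
1. the block sits flat on the pocket's floor with its holes up, released (angle between block's own x axis and vertical below 0.06 rad and horizontal distance between block_base and pocket below 0.006 m and distance between block_base and pocket below 0.007 m and z of block_base in the frame of pocket below 0.003 m and contact force between the fingers and block below 0.3 N), for 0.2 s.
2. the switch is pushed all the way over to its far side (value of joint switch above 0.85 rad), for 0.1 s.
At the end, for the whole second after the job is handed in: The block rests in the pocket, holes up within 0.06 rad, its base within 3 mm of the pocket's floor and within 6 mm of its centre, at rest; the switch stands beyond 0.85 rad of its 1.0 rad swing (angle between block's own x axis and vertical below 0.06 rad and horizontal distance between block_base and pocket below 0.006 m and z of block_base in the frame of pocket below 0.003 m and linear speed of block below 0.02 m/s and value of joint switch above 0.85 rad); the robot touches nothing.
It fails at once if the tip box is moved more than 15 mm (distance of tipbox from where it was at the start of the episode above 0.015 m).
It fails at once if the jar is moved more than 15 mm (distance of reagent from where it was at the start of the episode above 0.015 m).
It fails at once if the tube rack is moved more than 15 mm (distance of tuberack from where it was at the start of the episode above 0.015 m).
It fails at once if the block is dropped (falls free of the fingers faster than 0.5 m/s, about 13 mm of fall) (linear speed of block above 0.5 m/s and contact force between the fingers and block below 0.1 N).
It also fails if it takes over 67 s, if anything falls off the work surface, if the arm or the gripper's body presses on something with over 40 N, if the wrist force passes 120 N, or if a joint passes its speed limit or range.

## Working session

There is one attempt and no reset: what is moved stays moved. The work goes in short steps, Python scripts to look and compute and a shell command to move; the robot and the scene stay as the last step left them, time stands still between calls to the robot, and variables do not carry over. Pictures are saved under pics/ and viewed, at most 10 in all, crops included, and the job is handed in when it is done.

```bash
mkdir -p pics && cat > h.py <<'E'
import numpy as np, cv2
from scipy.spatial.transform import Rotation as R
from cell import read_state, capture, job_done
def q2R(q): return R.from_quat([q[1],q[2],q[3],q[0]]).as_matrix()
def snap(cam,name,crop=None,scale=1):
    c=capture(cam); np.savez('pics/'+name+'.npz',**{k:np.asarray(v) for k,v in c.items()})
    show(name,name,crop,scale); return c
def show(src,name,crop=None,scale=1):
    f=np.load('pics/'+src+'.npz')['frame'][:,:,::-1]
    if crop: x0,y0,x1,y1=crop; f=f[y0:y1,x0:x1]
    cv2.imwrite('pics/'+name+'.png',cv2.resize(f,None,fx=scale,fy=scale,interpolation=cv2.INTER_CUBIC))
def ray(src,px):
    c=np.load('pics/'+src+'.npz'); K=c['camera_matrix']
    u=cv2.undistortPoints(np.array([[px]],float),K,np.array([float(c['k1']),0,0,0]))[0,0]
    d=q2R(c['orientation'])@np.array([u[0],-u[1],-1]); return c['position'],d/np.linalg.norm(d)
def onz(src,px,z):
    p,d=ray(src,px); return p+d*(z-p[2])/d[2]
def tri(*obs):
    A=np.zeros((3,3));b=np.zeros(3);L=[ray(*o) for o in obs]
    for p,d in L: M=np.eye(3)-np.outer(d,d);A+=M;b+=M@p
    x=np.linalg.solve(A,b); return x,[np.linalg.norm(np.cross(x-p,d)) for p,d in L]
def proj(src,P):
    c=np.load('pics/'+src+'.npz');v=q2R(c['orientation']).T@(np.asarray(P)-c['position'])
    r=np.array([v[0],-v[1]])/-v[2];r=r*(1+float(c['k1'])*(r@r));K=c['camera_matrix'];return K[:2,:2]@r+K[:2,2]
E
python3 - <<'E'
from h import *
a=snap('scene','s0');b=snap('side','d0')
f=np.hstack([a['frame'],b['frame']])[:,:,::-1]
cv2.imwrite('pics/both.png',cv2.resize(f,(800,300),interpolation=cv2.INTER_AREA))
s=read_state();print(s['position'],s['eef_rot'],s['gripper_width'],a['position'],b['position'])
E
```

```text
[ 0.19689613 -0.61923726  0.4036635 ] [-9.03826055e-04  9.88180563e-01  1.53291742e-01  1.89239418e-05] 0.08538966487235518 [1.2222288  0.0578896  0.90459717] [0.29705089 0.45420962 0.75156828]
```

View pics/s0.png

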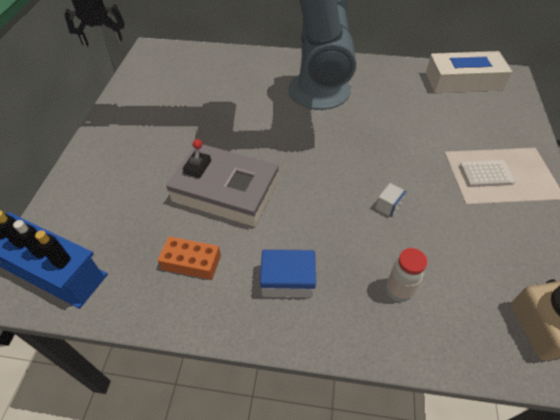

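View pics/d0.png

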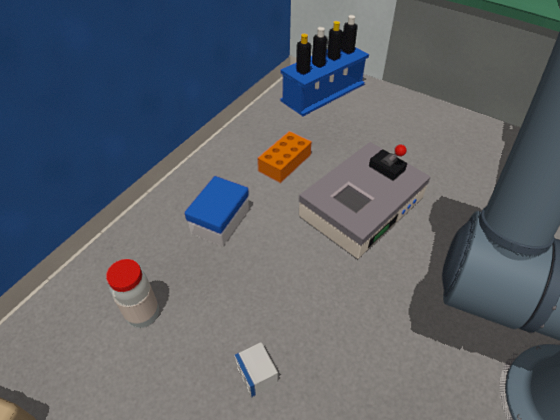

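The scene view has the block at about (392,198) with its blue band on the right, the bath at (225,183) with the pocket at (240,180), and the ball at (198,145). In the side view the block is at (257,367), the pocket at (352,197) and the ball at (400,150). Next I'll enlarge the block and the bath.

```bash
python3 - <<'E'
from h import *
def cr(n,x,y,w,h,s):
    f=np.load('pics/'+n+'.npz')['frame'][:,:,::-1][y:y+h,x:x+w];return cv2.resize(f,None,fx=s,fy=s,interpolation=cv2.INTER_CUBIC)
top=np.hstack([cr('s0',160,135,130,100,3),cr('d0',295,135,135,117,3)[:300]])
bot=np.hstack([cr('s0',365,175,56,50,5),cr('d0',227,335,60,60,5)[:250]])
W=max(top.shape[1],bot.shape[1]);P=lambda i:np.pad(i,((0,0),(0,W-i.shape[1]),(0,0)))
m=np.vstack([P(top),P(bot)]);print(m.shape);cv2.imwrite('pics/m1.png',m)
E
```

```text
(550, 795, 3)
```

View pics/m1.png

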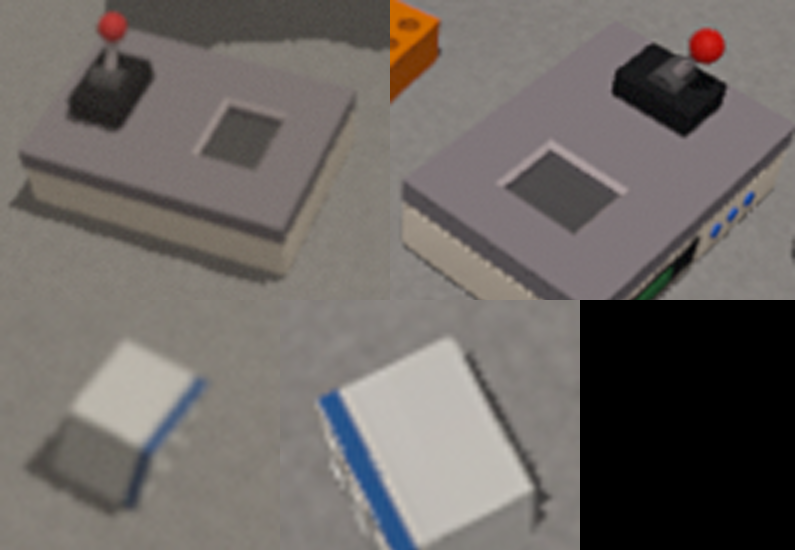

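```bash
python3 - <<'E'
from h import *
h=1/3
def S(X,Y):return ('s0',(160+X/3-h,135+Y/3-h))
def D(X,Y):return ('d0',(295+(X-390)/3-h,135+Y/3-h))
def SB(X,Y):return ('s0',(365+X/5-.4,175+(Y-300)/5-.4))
def DB(X,Y):return ('d0',(227+(X-280)/5-.4,335+(Y-300)/5-.4))
np.set_printoptions(precision=4,suppress=True)
for n,a,b in [('+x-y',S(22,152),D(615,22)),('+x+y',S(283,235),D(403,183)),('-x-y',S(118,32),D(795,128)),
 ('ball',S(112,27),D(707,46)),('pk+x-y',S(195,153),D(551,143)),('pk-x-y',S(229,104),D(627,190)),('pk+x+y',S(263,170),D(498,185))]:
    x,e=tri(a,b);print(n,x,e,onz(*a,.075),onz(*b,.075))
print('+y-x',onz(*S(355,93),.075))
print('pk -x+y', onz(*S(286,118),.075))
for k,p in dict(l=SB(72,410),t=SB(126,340),r=SB(207,378),b=SB(150,450)).items(): print(k,onz(*p,.05))
for k,p in dict(hl=DB(320,398),t=DB(450,338),r=DB(535,490)).items(): print(k,onz(*p,.05))
print(tri(SB(207,378),DB(320,398)),tri(SB(126,340),DB(450,338)))
print(tri(SB(150,450),DB(320,398)),tri(SB(126,340),DB(535,490)),tri(SB(72,410),DB(450,338)))
E
```

```text
+x-y [ 0.5542 -0.3517  0.0749] [np.float64(0.00011946713953998239), np.float64(0.00011946713954001745)] [ 0.5544 -0.3516  0.075 ] [ 0.5542 -0.3518  0.075 ]
+x+y [ 0.6083 -0.1107  0.0702] [np.float64(0.00015172426325878752), np.float64(0.0001517242632586927)] [ 0.612  -0.1096  0.075 ] [ 0.6061 -0.1068  0.075 ]
-x-y [ 0.3907 -0.3129  0.0715] [np.float64(0.0033929464970007587), np.float64(0.003392946497000942)] [ 0.3978 -0.3082  0.075 ] [ 0.3892 -0.3136  0.075 ]
ball [ 0.4616 -0.2838  0.1434] [np.float64(0.001112997706411634), np.float64(0.0011129977064116509)] [ 0.392  -0.3156  0.075 ] [ 0.4804 -0.365   0.075 ]
pk+x-y [ 0.5357 -0.201   0.075 ] [np.float64(0.0009120379904499489), np.float64(0.0009120379904499932)] [ 0.5349 -0.2018  0.075 ] [ 0.5358 -0.1998  0.075 ]
pk-x-y [ 0.4704 -0.187   0.0726] [np.float64(0.001691639752202191), np.float64(0.0016916397522021244)] [ 0.4741 -0.1848  0.075 ] [ 0.4693 -0.1868  0.075 ]
pk+x+y [ 0.5476 -0.1391  0.0776] [np.float64(0.00017706654361345425), np.float64(0.00017706654361344568)] [ 0.5457 -0.1395  0.075 ] [ 0.5485 -0.1416  0.075 ]
+y-x [ 0.4454 -0.0751  0.075 ]
pk -x+y [ 0.4838 -0.1311  0.075 ]
l [0.4955 0.199  0.05  ]
t [0.4426 0.2274 0.05  ]
r [0.4636 0.2695 0.05  ]
b [0.5168 0.2389 0.05  ]
hl [0.5206 0.2414 0.05  ]
t [0.4964 0.2001 0.05  ]
r [0.4436 0.2288 0.05  ]
(array([0.5057, 0.2568, 0.0979]), [np.float64(0.0009320641742681853), np.float64(0.0009320641742682141)]) (array([0.4837, 0.2176, 0.0957]), [np.float64(0.0009402326418998483), np.float64(0.0009402326418998214)])
(array([0.5194, 0.2402, 0.0518]), [np.float64(0.001906894211616176), np.float64(0.0019068942116162067)]) (array([0.4433, 0.2281, 0.0502]), [np.float64(0.0008138638138373991), np.float64(0.000813863813837259)]) (array([0.4961, 0.1996, 0.0502]), [np.float64(0.0006416471708344823), np.float64(0.00064164717083453)])
```

The block centre is near (0.4805, 0.2343) with yaw about 61.8°, lying 50 mm high. The bath yaw is about -12.6°, the pocket is near (0.510, -0.164), and the ball is at (0.462, -0.284, 0.143). I'll now move above the block.

```bash
python3 -m crank '[{"delta_pos":[0.73,-1,0],"twist":0,"jaw":1},{"delta_pos":[0.73,-1,0],"twist":0,"jaw":1},{"delta_pos":[0.73,-1,0],"twist":0,"jaw":1},{"delta_pos":[0.73,-1,0],"twist":0,"jaw":1},{"delta_pos":[0.73,-1,0],"twist":0,"jaw":1}]' 20
python3 -m crank '[{"delta_pos":[0.73,-1,0],"twist":0,"jaw":1},{"delta_pos":[0.73,-1,0],"twist":0,"jaw":1},{"delta_pos":[0.73,-1,0],"twist":0,"jaw":1},{"delta_pos":[0.73,-1,0],"twist":0,"jaw":1},{"delta_pos":[0.73,-1,0],"twist":0,"jaw":1}]' >/dev/null
python3 -m crank '[{"delta_pos":[0.73,-1,0],"twist":0,"jaw":1},{"delta_pos":[0.73,-1,0],"twist":0,"jaw":1},{"delta_pos":[0.73,-1,0],"twist":0,"jaw":1},{"delta_pos":[0.73,-1,0],"twist":0,"jaw":1},{"delta_pos":[0.73,-1,0],"twist":0,"jaw":1}]' >/dev/null
python3 -m crank '[{"delta_pos":[0.73,-1,0],"twist":0,"jaw":1},{"delta_pos":[0.73,-1,0],"twist":0,"jaw":1},{"delta_pos":[0.73,-1,0],"twist":0,"jaw":1},{"delta_pos":[0.73,-1,0],"twist":0,"jaw":1},{"delta_pos":[0.73,-1,0],"twist":0,"jaw":1}]'
```

```text
time: 0.72
position: [0.2364, -0.5011, 0.4041]
eef_rot: [-0.0, 0.988, 0.153, -0.0]
ft_force: [0.0, -0.4, 0.1]
gripper_width: 0.0852
gripper_force: 0.0
time: 2.6
position: [0.354, -0.1489, 0.4043]
eef_rot: [-0.0, 0.988, 0.153, -0.0]
ft_force: [-0.5, -0.7, -0.0]
gripper_width: 0.0855
gripper_force: 0.0
```

```bash
python3 -m crank '[{"delta_pos":[0.73,-1,0],"twist":0,"jaw":1},{"delta_pos":[0.73,-1,0],"twist":0,"jaw":1},{"delta_pos":[0.73,-1,0],"twist":0,"jaw":1},{"delta_pos":[0.73,-1,0],"twist":0,"jaw":1},{"delta_pos":[0.73,-1,0],"twist":0,"jaw":1}]' >/dev/null
python3 -m crank '[{"delta_pos":[0.73,-1,0],"twist":0,"jaw":1},{"delta_pos":[0.73,-1,0],"twist":0,"jaw":1},{"delta_pos":[0.73,-1,0],"twist":0,"jaw":1},{"delta_pos":[0.73,-1,0],"twist":0,"jaw":1},{"delta_pos":[0.73,-1,0],"twist":0,"jaw":1}]' >/dev/null
python3 -m crank '[{"delta_pos":[0.73,-1,0],"twist":0,"jaw":1},{"delta_pos":[0.73,-1,0],"twist":0,"jaw":1},{"delta_pos":[0.73,-1,0],"twist":0,"jaw":1},{"delta_pos":[0,0,0],"twist":-1,"jaw":1},{"delta_pos":[0,0,0],"twist":-1,"jaw":1}]' >/dev/null
python3 -m crank '[{"delta_pos":[0,0,0],"twist":-1,"jaw":1},{"delta_pos":[0,0,0],"twist":-1,"jaw":1},{"delta_pos":[0,0,0],"twist":-0.42,"jaw":1},{"delta_pos":[0,0,0],"twist":0,"jaw":1},{"delta_pos":[0,0,0],"twist":0,"jaw":1}]'
cat >> h.py <<'E'
def need(goal,yaw_y=None):
    """units in tool axes to bring TCP to goal; twist to bring tool y to yaw_y deg (mod 180)"""
    s=read_state();M=q2R(s['eef_rot']);u=M.T@(np.array(goal)-s['position'])/.02
    a=np.degrees(np.arctan2(M[1,1],M[0,1]));print('t',round(s['time'],2),'pos',np.round(s['position'],4),'yaw_y',round(a,2),'units',np.round(u,2),
     'twist',None if yaw_y is None else round(-((yaw_y-a+90)%180-90)/10,3),'w',round(s['gripper_width'],4),'gf',round(s['gripper_force'],1),'ft',np.round(s['ft_force'],1))
E
python3 - <<'E'
from h import *
need([.4871,.2466,.177],-28.2)
snap('wrist','w1')
E
```

```text
time: 5.1
position: [0.456, 0.1555, 0.4045]
eef_rot: [-0.0, 0.858, 0.513, -0.0]
ft_force: [0.4, -0.2, -0.7]
gripper_width: 0.0854
gripper_force: 0.0
t 5.1 pos [0.456  0.1555 0.4045] yaw_y -28.23 units [ 4.75 -0.78 11.37] twist -0.003 w 0.0854 gf 0.0 ft [ 0.4 -0.2 -0.7]
```

View pics/w1.png

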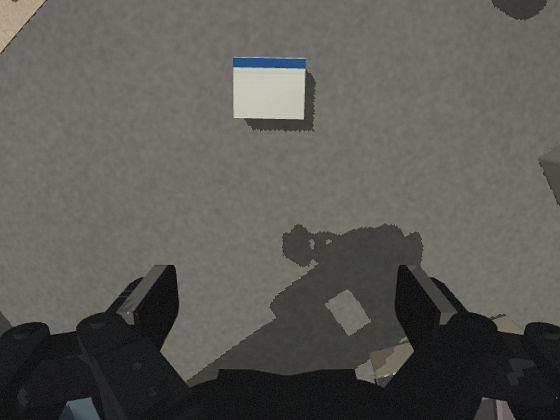

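The block's top-face corners are at (233,57), (305,57), (233,118) and (305,119). It is aligned with the tool, so this view gives a check on its position.

```bash
python3 - <<'E'
from h import *
P=[onz('w1',p,.05) for p in [(233.5,58),(305.5,58),(233.5,118.5),(305,119.3)]]
P=np.array(P);print(P.round(4),P.mean(0), np.degrees(np.arctan2(*(P[0]+P[1]-P[2]-P[3])[[1,0]])),np.degrees(np.arctan2(*(P[1]-P[0])[[1,0]])))
c=np.array([.4805,.2343]);print(proj('w1',[*c,.05]))
E
```

```text
[[0.4685 0.2702 0.05  ]
 [0.5211 0.2419 0.05  ]
 [0.4438 0.2272 0.05  ]
 [0.4975 0.1976 0.05  ]] [0.48273088 0.23424421 0.05      ] 61.071150725338356 -28.351170730846974
[266.96395141  90.00366334]
```

```bash
python3 -m crank '[{"delta_pos":[0.96,-0.14,0],"twist":0,"jaw":1},{"delta_pos":[0.96,-0.14,0],"twist":0,"jaw":1},{"delta_pos":[0.96,-0.14,0.2],"twist":0,"jaw":1},{"delta_pos":[0.96,-0.14,1],"twist":0,"jaw":1},{"delta_pos":[0.96,-0.14,1],"twist":0,"jaw":1}]' >/dev/null
python3 -m crank '[{"delta_pos":[0,0,1],"twist":0,"jaw":1},{"delta_pos":[0,0,1],"twist":0,"jaw":1},{"delta_pos":[0,0,1],"twist":0,"jaw":1},{"delta_pos":[0,0,1],"twist":0,"jaw":1},{"delta_pos":[0,0,1],"twist":0,"jaw":1}]' >/dev/null
python3 -m crank '[{"delta_pos":[0,0,1],"twist":0,"jaw":1},{"delta_pos":[0,0,0.5],"twist":0,"jaw":1},{"delta_pos":[0,0,0],"twist":0,"jaw":1},{"delta_pos":[0,0,0],"twist":0,"jaw":1}]'
python3 - <<'E'
from h import *
need([.4886,.2466,.177],-28.3)
snap('side','d1',(190,290,330,400),5)
snap('scene','s1')
E
```

```text
time: 6.9
position: [0.4895, 0.2471, 0.2314]
eef_rot: [0.0, 0.858, 0.514, 0.001]
ft_force: [-0.5, 0.1, -0.1]
gripper_width: 0.0854
gripper_force: 0.0
t 6.9 pos [0.4895 0.2471 0.2314] yaw_y -28.15 units [-0.05 -0.03  2.72] twist 0.015 w 0.0854 gf 0.0 ft [-0.5  0.1 -0.1]
```

View pics/d1.png

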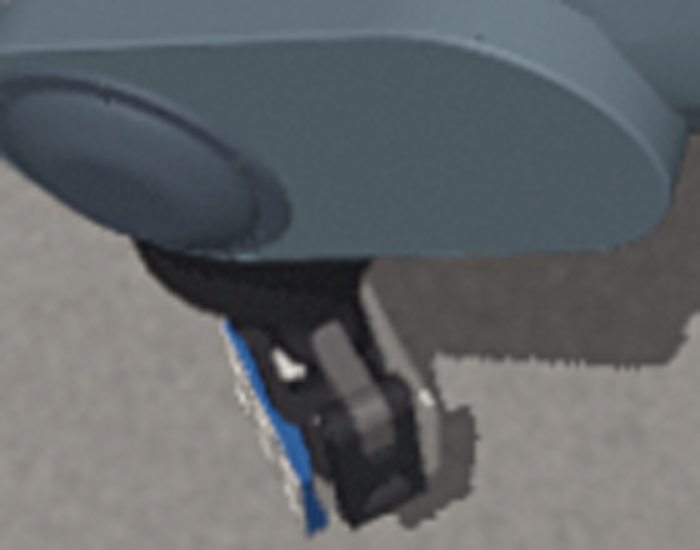

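The side view shows the gripper straddling the block by its blue-band end, as planned. Next I go down and close gently.

```bash
python3 -m crank '[{"delta_pos":[-0.05,-0.03,0.9],"twist":0,"jaw":1},{"delta_pos":[0,0,0.9],"twist":0,"jaw":1},{"delta_pos":[0,0,0.9],"twist":0,"jaw":1},{"delta_pos":[0,0,0.1],"twist":0,"jaw":1},{"delta_pos":[0,0,0],"twist":0,"jaw":1}]' 20 >/dev/null
python3 -m crank '[{"delta_pos":[0,0,0],"twist":0,"jaw":0.5},{"delta_pos":[0,0,0],"twist":0,"jaw":0.5},{"delta_pos":[0,0,0],"twist":0,"jaw":0.5},{"delta_pos":[0,0,0],"twist":0,"jaw":0.5},{"delta_pos":[0,0,0],"twist":0,"jaw":0.5}]' 20
python3 -m crank '[{"delta_pos":[0,0,-0.5],"twist":0,"jaw":0.5},{"delta_pos":[0,0,-0.5],"twist":0,"jaw":0.5},{"delta_pos":[0,0,-0.5],"twist":0,"jaw":0.5},{"delta_pos":[0,0,-0.5],"twist":0,"jaw":0.5},{"delta_pos":[0,0,-0.5],"twist":0,"jaw":0.5}]'
python3 -m crank '[{"delta_pos":[0,0,-0.5],"twist":0,"jaw":0.5},{"delta_pos":[0,0,-0.5],"twist":0,"jaw":0.5},{"delta_pos":[0,0,0],"twist":0,"jaw":0.5},{"delta_pos":[0,0,0],"twist":0,"jaw":0.5}]'
python3 - <<'E'
from h import *
snap('wrist','w2');snap('side','d2',(160,240,360,420),3)
m=np.vstack([cv2.imread('pics/d2.png')[:,:560][:500]]);w=cv2.resize(cv2.imread('pics/w2.png'),(320,240));m=np.pad(m,((0,0),(0,240),(0,0)));m[:180,560:]=cv2.resize(w,(240,180));cv2.imwrite('pics/m2.png',m);need([0.4886,.2466,.25])
E
```

```text
time: 8.25
position: [0.4885, 0.2463, 0.1755]
eef_rot: [0.0, 0.858, 0.514, 0.001]
ft_force: [-1.3, 0.0, 6.0]
gripper_width: 0.0603
gripper_force: 23.3
time: 8.88
position: [0.4881, 0.2461, 0.2255]
eef_rot: [0.0, 0.858, 0.514, 0.0]
ft_force: [0.4, -0.1, -5.0]
gripper_width: 0.0604
gripper_force: 23.6
time: 9.38
position: [0.4879, 0.2461, 0.2444]
eef_rot: [-0.0, 0.858, 0.514, -0.0]
ft_force: [-0.3, 0.3, -5.1]
gripper_width: 0.0598
gripper_force: 23.6
t 9.47 pos [0.4879 0.246  0.2441] yaw_y -28.17 units [ 0.04  0.02 -0.29] twist None w 0.0601 gf 23.6 ft [ 0.1  0.2 -3.9]
```

View pics/m2.png

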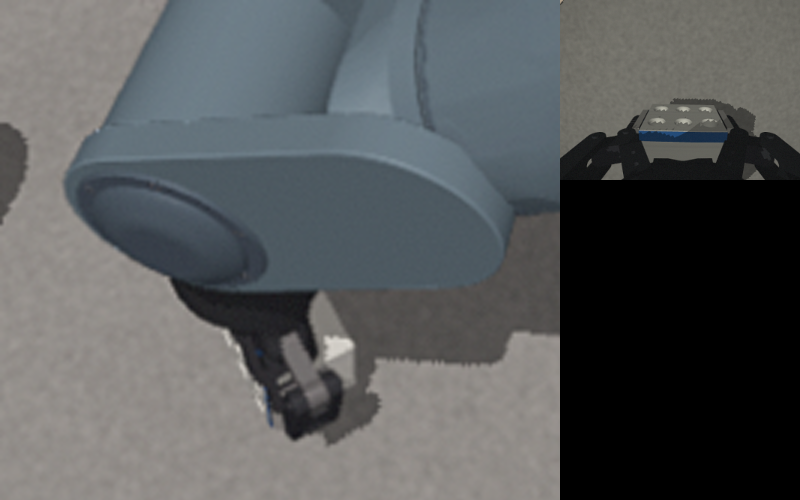

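The block is lifted, and the wrist view shows the holed face with its 2×3 holes. I'll enlarge that part to measure the tilt.

```bash
python3 -c "
from h import *
show('w2','w2c',(150,220,430,420),2.8)"
```

```text
(no output)
```

View pics/w2c.png

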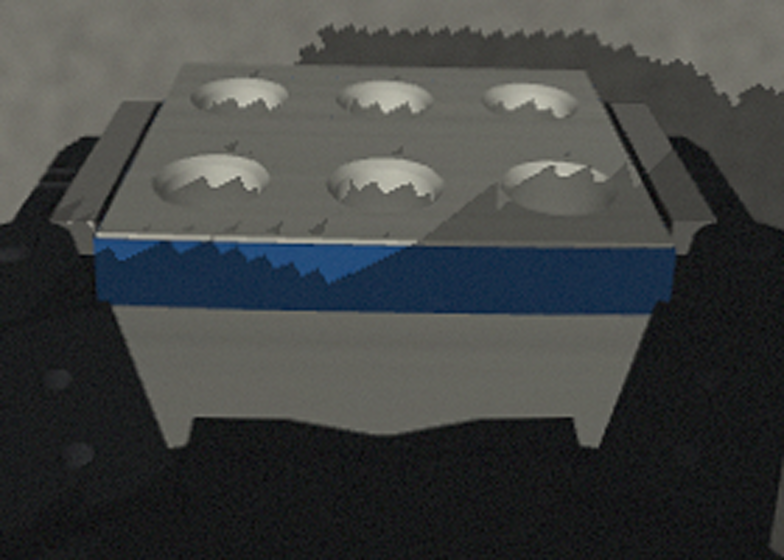

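```bash
cat >> h.py <<'E'
def pnp(src,obj,pix):
    c=np.load('pics/'+src+'.npz');D=np.array([float(c['k1']),0,0,0])
    ok,r,t=cv2.solvePnP(np.array(obj,float),np.array(pix,float),c['camera_matrix'],D,flags=cv2.SOLVEPNP_ITERATIVE)
    pr=cv2.projectPoints(np.array(obj,float),r,t,c['camera_matrix'],D)[0][:,0]
    F=np.diag([1,-1,-1.]);Rc=q2R(c['orientation'])
    return Rc@F@cv2.Rodrigues(r)[0], Rc@F@t[:,0]+c['position'], np.abs(pr-pix).max()
def report(B,p,e):
    x=B[:,0];s=read_state();M=q2R(s['eef_rot'])
    print('block x axis',x.round(3),'elev deg',np.degrees(np.arcsin(x[2])).round(1),'centre',p.round(4),'in tool (mm)',(M.T@(p-s['position'])*1e3).round(1),'reproj',e.round(2))
E
python3 - <<'E'
from h import *
k=lambda x,y:(150+x/2.8-.3,220+y/2.8-.3)
o=[(.025,.03,-.025),(.025,-.03,-.025),(.025,.03,.025),(.025,-.03,.025),(.017,.03,.025),(.017,-.03,.025)]
pix=[k(183,64),k(590,71),k(95,235),k(675,245),k(95,300),k(672,315)]
report(*pnp('w2',o,pix))
E
```

```text
block x axis [ 0.488  0.873 -0.007] elev deg -0.4 centre [0.483  0.2348 0.0956] in tool (mm) [-12.1   1.1 148.6] reproj 1.05
```

The block is still level in the grip: it measures an elevation of −0.4°, and sits 12 mm behind the pads. It needs help to turn. The plan is to push its lower base edge against the bath's left deck edge and roll it up as I follow an arc. First I align with the bath and stand off to its left.

```bash
python3 -m crank '[{"delta_pos":[0,0,0],"twist":-0.8,"jaw":0.5},{"delta_pos":[0,0,0],"twist":-0.76,"jaw":0.5},{"delta_pos":[-0.95,0.4,0],"twist":0,"jaw":0.5},{"delta_pos":[-0.95,0.4,0],"twist":0,"jaw":0.5},{"delta_pos":[-0.95,0.4,0],"twist":0,"jaw":0.5}]' >/dev/null
python3 -m crank '[{"delta_pos":[-0.95,0.4,0],"twist":0,"jaw":0.5},{"delta_pos":[-0.95,0.4,0],"twist":0,"jaw":0.5},{"delta_pos":[-0.95,0.4,0],"twist":0,"jaw":0.5},{"delta_pos":[-0.95,0.4,0],"twist":0,"jaw":0.5},{"delta_pos":[-0.95,0.4,0],"twist":0,"jaw":0.5}]' >/dev/null
python3 -m crank '[{"delta_pos":[-0.95,0.4,0],"twist":0,"jaw":0.5},{"delta_pos":[-0.95,0.4,0],"twist":0,"jaw":0.5},{"delta_pos":[-0.95,0.4,0],"twist":0,"jaw":0.5},{"delta_pos":[-0.95,0.4,0],"twist":0,"jaw":0.5},{"delta_pos":[-0.95,0.4,0],"twist":0,"jaw":0.5}]' >/dev/null
python3 -m crank '[{"delta_pos":[-0.9,0.4,0],"twist":0,"jaw":0.5},{"delta_pos":[0,0,0],"twist":0,"jaw":0.5},{"delta_pos":[0,0,0],"twist":0,"jaw":0.5}]'
python3 - <<'E'
from h import *
need([.5393,-.0368,.2436],-12.6)
snap('side','d3',(290,110,450,250),5);snap('scene','s3');snap('wrist','w3')
E
```

```text
time: 11.72
position: [0.5397, -0.0368, 0.2445]
eef_rot: [-0.0, 0.78, 0.625, -0.0]
ft_force: [-0.5, 0.0, -4.3]
gripper_width: 0.0603
gripper_force: 23.6
t 11.72 pos [ 0.5397 -0.0368  0.2445] yaw_y -12.57 units [-0.   -0.02  0.05] twist 0.003 w 0.0603 gf 23.6 ft [-0.5  0.  -4.3]
```

View pics/d3.png

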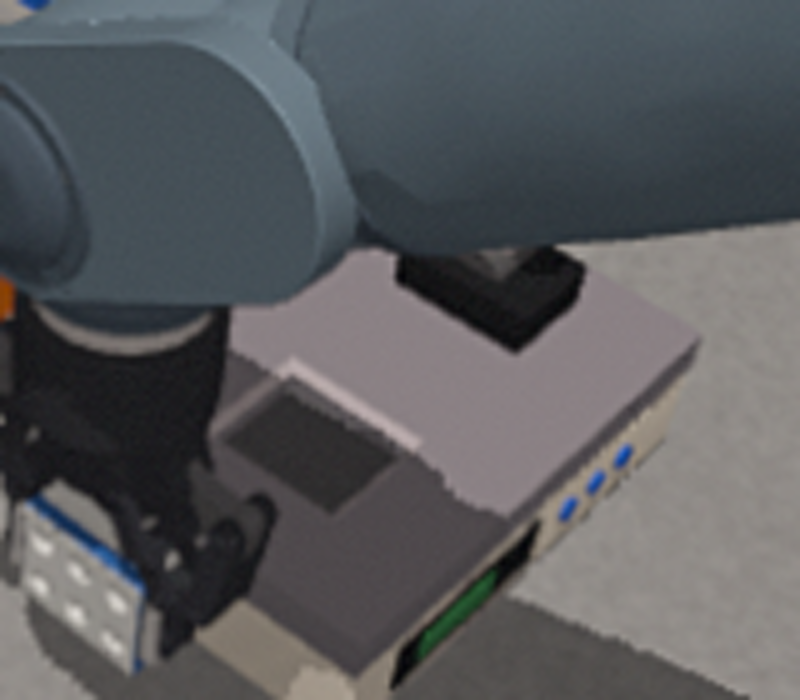

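The block is level beside the bath's left edge, aligned with the pocket. I'll push in and watch the force.

```bash
python3 -m crank '[{"delta_pos":[-0.4,0,0],"twist":0,"jaw":0.5},{"delta_pos":[-0.3,0,0],"twist":0,"jaw":0.5},{"delta_pos":[-0.2,0,0],"twist":0,"jaw":0.5},{"delta_pos":[0,0,0],"twist":0,"jaw":0.5}]'
python3 -m crank '[{"delta_pos":[-0.1,0,0],"twist":0,"jaw":0.5},{"delta_pos":[-0.1,0,0],"twist":0,"jaw":0.5},{"delta_pos":[0,0,0],"twist":0,"jaw":0.5}]'
python3 -m crank '[{"delta_pos":[-0.1,0,0],"twist":0,"jaw":0.5},{"delta_pos":[0,0,0],"twist":0,"jaw":0.5}]'
python3 - <<'E'
from h import *
need([.5393,-.0368,.2436],-12.6)
snap('wrist','w4',(150,220,430,420),2.8)
E
```

```text
time: 12.38
position: [0.5358, -0.0548, 0.2447]
eef_rot: [0.0, 0.78, 0.625, 0.0]
ft_force: [-1.2, -0.4, -3.9]
gripper_width: 0.06
gripper_force: 23.6
time: 12.75
position: [0.535, -0.0568, 0.245]
eef_rot: [-0.002, 0.78, 0.625, 0.001]
ft_force: [0.1, 10.6, -0.5]
gripper_width: 0.0598
gripper_force: 21.5
time: 13.0
position: [0.5346, -0.0579, 0.2453]
eef_rot: [-0.003, 0.78, 0.625, 0.002]
ft_force: [-2.3, 16.3, 2.8]
gripper_width: 0.0599
gripper_force: 21.0
t 13.0 pos [ 0.5346 -0.0579  0.2453] yaw_y -12.57 units [ 1.08 -0.    0.09] twist 0.003 w 0.0599 gf 21.0 ft [-2.3 16.3  2.8]
```

View pics/w4.png

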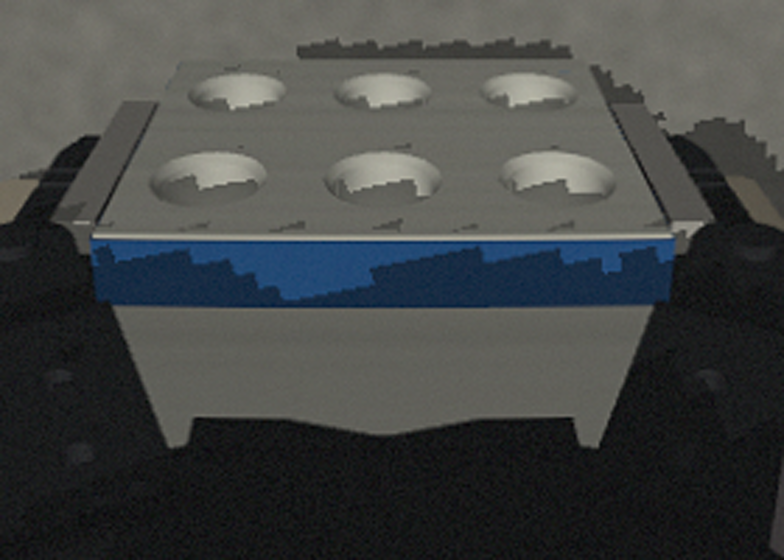

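Contact came at d≈37 mm with 16 N, and the block has not turned yet. I'll push on in small steps.

```bash
python3 -m crank '[{"delta_pos":[-0.1,0,0],"twist":0,"jaw":0.5},{"delta_pos":[0,0,0],"twist":0,"jaw":0.5}]' | grep -E 'posi|ft|_force'
python3 -m crank '[{"delta_pos":[-0.1,0,0],"twist":0,"jaw":0.5},{"delta_pos":[0,0,0],"twist":0,"jaw":0.5}]'| grep -E 'posi|ft|_force'
python3 -m crank '[{"delta_pos":[-0.1,0,0],"twist":0,"jaw":0.5},{"delta_pos":[0,0,0],"twist":0,"jaw":0.5}]'| grep -E 'posi|ft|_force'
python3 - <<'E'
from h import *
snap('wrist','w5')
a=np.load('pics/w4.npz')['frame'];b=np.load('pics/w5.npz')['frame']
# track holed face: shift of points via LK
g=[cv2.cvtColor(i,cv2.COLOR_RGB2GRAY) for i in(a,b)]
k=lambda x,y:(150+x/2.8,220+y/2.8)
p=np.array([k(95,235),k(675,237),k(95,300),k(670,305),k(183,62),k(590,66)],np.float32)[:,None]
q,st,_=cv2.calcOpticalFlowPyrLK(g[0],g[1],p,None,winSize=(11,11));print((q-p)[:,0].round(2),st.ravel())
E
```

```text
position: [0.5343, -0.0592, 0.2457]
ft_force: [-2.0, 20.6, 7.2]
gripper_force: 21.5
position: [0.534, -0.0608, 0.246]
ft_force: [-2.7, 23.0, 9.4]
gripper_force: 21.8
position: [0.5337, -0.063, 0.2461]
ft_force: [-1.9, 21.3, 8.4]
gripper_force: 21.6
[[-3.22 -2.47]
 [ 1.05 -2.12]
 [-0.42  1.29]
 [ 4.32 -5.17]
 [-2.61 -3.5 ]
 [ 9.95  7.83]] [1 1 1 1 1 1]
```

```bash
cat >> h.py <<'E'
from scipy.optimize import least_squares
def tilt(src,state=None):
    """fit elevation th and centre (tool frame) of the held block from its blue band in a wrist picture"""
    c=np.load('pics/'+src+'.npz');hsv=cv2.cvtColor(c['frame'],cv2.COLOR_RGB2HSV)
    m=cv2.inRange(hsv,(105,110,25),(125,255,255)); m[:, :150]=0; m[:,430:]=0
    n,l,st,_=cv2.connectedComponentsWithStats(m);i=1+np.argmax(st[1:,4]);ys,xs=np.where(l==i)
    x0,x1=xs.min(),xs.max()
    top=[(x,ys[xs==x].min()-.5) for x in range(x0+6,x1-6)];bot=[(x,ys[xs==x].max()+.5) for x in range(x0+6,x1-6)]
    tl=np.polyfit(*np.array(top).T,1);bl=np.polyfit(*np.array(bot).T,1)
    cen=(x0+x1)/2; r=lambda f:[ (x,np.polyval(f,x)) for x in (x0-.5,x1+.5)]
    tt,bb=r(tl),r(bl)
    s=state or read_state();M=q2R(s['eef_rot'])
    o=np.array([(.025,.03,.025),(.025,-.03,.025),(.017,.03,.025),(.017,-.03,.025)])
    # tool x = block x at th=0, tool y = -block y, tool z = -block z
    def P(v):
        t,cx,cy,cz=v;B=np.array([[np.cos(t),0,-np.sin(t)],[0,-1,0],[-np.sin(t),0,-np.cos(t)]])
        return np.array([proj(src,s['position']+M@(np.array([cx,cy,cz])+B@q)) for q in o])
    meas=np.array(tt+bb)
    def res(v):
        e=P(v)-meas; return np.r_[e[:,1],e[0,0],e[1,0],.3*e[2:,0]]
    best=min((least_squares(res,[t,-.012,0,.149],x_scale=[1,.02,.02,.02]) for t in (0,.5,1,1.4)),key=lambda r:r.cost)
    print(src,'band px',st[i].tolist(),'th deg',np.degrees(best.x[0]).round(1),'centre in tool mm',(best.x[1:]*1e3).round(1),'cost',round(best.cost,2))
    return best.x,meas
E
python3 - <<'E'
from h import *
s=read_state()
for n,pos in (('w2',[.4879,.246,.2441]),('w4',[.5346,-.0579,.2453]),('w5',None)):
    t=dict(s)
    if pos: t['position']=pos
    if n=='w2': t['eef_rot']=[0,.858,.514,0]
    print(tilt(n,t)[1].round(1).tolist())
E
```

```text
w2 band px [183, 305, 209, 27, 4417] th deg 1.8 centre in tool mm [-11.7   1.2 149.2] cost 6.31
[[182.5, 305.2], [391.5, 309.2], [182.5, 328.7], [391.5, 332.2]]
w4 band px [182, 305, 209, 25, 4568] th deg 1.1 centre in tool mm [-12.2   0.9 149.5] cost 0.73
[[181.5, 305.5], [390.5, 305.5], [181.5, 329.0], [390.5, 329.0]]
w5 band px [180, 303, 213, 24, 4483] th deg 5.4 centre in tool mm [ -8.2   1.  149.6] cost 1.65
[[179.5, 303.9], [392.5, 302.6], [179.5, 326.1], [392.5, 325.8]]
```

The band fit shows the block has turned only 5° and slid 4 mm in the pads, because the full pad patch resists turning too strongly. I'll set it down and regrip only its top corner near the holes, which gives a small patch and a longer lever.

```bash
python3 -m crank '[{"delta_pos":[0.7,0,0],"twist":0,"jaw":0.5},{"delta_pos":[0.7,0,0],"twist":0,"jaw":0.5},{"delta_pos":[0.9,0,0],"twist":0,"jaw":0.5},{"delta_pos":[0,0,0.8],"twist":0,"jaw":0.5},{"delta_pos":[0,0,0.8],"twist":0,"jaw":0.5}]' >/dev/null
python3 -m crank '[{"delta_pos":[0,0,0.8],"twist":0,"jaw":0.5},{"delta_pos":[0,0,0.6],"twist":0,"jaw":0.5},{"delta_pos":[0,0,0.2],"twist":0,"jaw":0.5},{"delta_pos":[0,0,0.1],"twist":0,"jaw":0.5},{"delta_pos":[0,0,0],"twist":0,"jaw":0.5}]'
python3 - <<'E'
from h import *
need([.543,-.02,.1755]);snap('wrist','w6');tilt('w6')
E
```

```text
time: 15.1
position: [0.5435, -0.0214, 0.1791]
eef_rot: [0.0, 0.78, 0.625, 0.0]
ft_force: [-0.1, 0.3, -4.2]
gripper_width: 0.0601
gripper_force: 23.5
t 15.1 pos [ 0.5435 -0.0214  0.1791] yaw_y -12.57 units [ 0.06 -0.04  0.18] twist None w 0.0601 gf 23.5 ft [-0.1  0.3 -4.2]
w6 band px [180, 303, 213, 24, 4436] th deg 5.6 centre in tool mm [ -8.2   1.  149.8] cost 1.15
```

```bash
python3 -m crank '[{"delta_pos":[0,0,0.1],"twist":0,"jaw":0.5},{"delta_pos":[0,0,0.08],"twist":0,"jaw":0.5},{"delta_pos":[0,0,0],"twist":0,"jaw":0.5},{"delta_pos":[0,0,0],"twist":0,"jaw":0.75},{"delta_pos":[0,0,0],"twist":0,"jaw":0.9}]'
python3 -m crank '[{"delta_pos":[0,0,0],"twist":0,"jaw":0.9},{"delta_pos":[0,0,-0.6],"twist":0,"jaw":0.9},{"delta_pos":[0,0,-0.6],"twist":0,"jaw":0.9},{"delta_pos":[0.25,0,0],"twist":0,"jaw":0.9},{"delta_pos":[0.25,0,0],"twist":0,"jaw":0.9}]' >/dev/null
python3 -m crank '[{"delta_pos":[0,0,0],"twist":0,"jaw":0.9}]' >/dev/null
python3 - <<'E'
from h import *
snap('wrist','w7');v,m=tilt('w7');s=read_state();print(s['position'],(s['position']+q2R(s['eef_rot'])@v[1:]).round(4))
E
```

```text
time: 15.78
position: [0.5436, -0.0214, 0.1756]
eef_rot: [0.001, 0.78, 0.625, 0.0]
ft_force: [-0.2, 0.5, 0.2]
gripper_width: 0.0767
gripper_force: 0.0
w7 band px [204, 283, 172, 21, 3266] th deg 2.7 centre in tool mm [-15.6   2.2 172.8] cost 0.37
[ 0.54524581 -0.01116444  0.19867449] [ 0.5439 -0.0268  0.0258]
```

```bash
python3 -m crank '[{"delta_pos":[0,0,0],"twist":0,"jaw":0.5},{"delta_pos":[0,0,0],"twist":0,"jaw":0.5},{"delta_pos":[0,0,0],"twist":0,"jaw":0.5},{"delta_pos":[0,0,0],"twist":0,"jaw":0.5},{"delta_pos":[0,0,-0.3],"twist":0,"jaw":0.5}]' 20
python3 -m crank '[{"delta_pos":[0,0,-0.6],"twist":0,"jaw":0.5},{"delta_pos":[0,0,-0.8],"twist":0,"jaw":0.5},{"delta_pos":[0,0,-0.8],"twist":0,"jaw":0.5},{"delta_pos":[0,0,-0.7],"twist":0,"jaw":0.5},{"delta_pos":[0,0,-0.3],"twist":0,"jaw":0.5}]' >/dev/null
python3 -m crank '[{"delta_pos":[0,0,0],"twist":0,"jaw":0.5},{"delta_pos":[0,0,0],"twist":0,"jaw":0.5}]'
python3 - <<'E'
from h import *
snap('wrist','w8');v,m=tilt('w8');s=read_state();print((s['position']+q2R(s['eef_rot'])@v[1:]).round(4))
E
```

```text
time: 17.2
position: [0.5445, -0.0114, 0.204]
eef_rot: [-0.001, 0.78, 0.625, -0.001]
ft_force: [-1.2, 0.6, -4.2]
gripper_width: 0.0595
gripper_force: 23.0
time: 18.08
position: [0.5451, -0.0114, 0.2684]
eef_rot: [-0.001, 0.78, 0.625, -0.0]
ft_force: [-0.2, 0.3, -3.5]
gripper_width: 0.0595
gripper_force: 23.1
w8 band px [202, 282, 170, 21, 3135] th deg 3.7 centre in tool mm [-15.6   1.2 174.7] cost 1.08
[ 0.5426 -0.0268  0.0936]
```

```bash
python3 -m crank '[{"delta_pos":[-0.6,0,0],"twist":0,"jaw":0.5},{"delta_pos":[-0.6,0,0],"twist":0,"jaw":0.5},{"delta_pos":[-0.5,0,0],"twist":0,"jaw":0.5},{"delta_pos":[-0.2,0,0],"twist":0,"jaw":0.5},{"delta_pos":[-0.1,0,0],"twist":0,"jaw":0.5}]' | grep -E 'posi|ft|_force'
python3 -m crank '[{"delta_pos":[-0.15,0,0],"twist":0,"jaw":0.5},{"delta_pos":[-0.15,0,0],"twist":0,"jaw":0.5},{"delta_pos":[0,0,0],"twist":0,"jaw":0.5}]'| grep -E 'posi|ft|_force'
python3 -m crank '[{"delta_pos":[-0.15,0,0],"twist":0,"jaw":0.5},{"delta_pos":[-0.15,0,0],"twist":0,"jaw":0.5},{"delta_pos":[0,0,0],"twist":0,"jaw":0.5}]'| grep -E 'posi|ft|_force'
python3 - <<'E'
from h import *
snap('wrist','w9');v,m=tilt('w9')
E
```

```text
position: [0.5367, -0.0509, 0.2691]
ft_force: [-0.0, 0.0, -4.0]
gripper_force: 23.1
position: [0.5359, -0.055, 0.27]
ft_force: [0.7, 9.9, 1.3]
gripper_force: 23.7
position: [0.535, -0.0603, 0.271]
ft_force: [-0.2, 13.5, 5.8]
gripper_force: 25.0
w9 band px [201, 281, 172, 19, 3096] th deg 7.6 centre in tool mm [-12.4   1.2 175.1] cost 0.78
```

Friction at the edge works against the turn. A rise while pushing should reverse it, so I'll roll along an arc.

```bash
python3 -m crank '[{"delta_pos":[-0.12,0,-0.1],"twist":0,"jaw":0.5},{"delta_pos":[-0.12,0,-0.1],"twist":0,"jaw":0.5},{"delta_pos":[-0.12,0,-0.12],"twist":0,"jaw":0.5},{"delta_pos":[0,0,0],"twist":0,"jaw":0.5}]'| grep -E 'posi|ft|_force'
python3 - <<'E'
from h import *
snap('wrist','w10');v,m=tilt('w10')
E
```

```text
position: [0.533, -0.0685, 0.2761]
ft_force: [2.5, 5.1, -2.1]
gripper_force: 24.2
w10 band px [200, 281, 174, 17, 2740] th deg 17.0 centre in tool mm [ -7.    1.2 176.7] cost 1.0
```

```bash
python3 -m crank '[{"delta_pos":[-0.15,0,-0.12],"twist":0,"jaw":0.5},{"delta_pos":[-0.15,0,-0.12],"twist":0,"jaw":0.5},{"delta_pos":[-0.15,0,-0.1],"twist":0,"jaw":0.5},{"delta_pos":[-0.15,0,-0.1],"twist":0,"jaw":0.5},{"delta_pos":[0,0,0],"twist":0,"jaw":0.5}]'| grep -E 'posi|ft|_force'
python3 - <<'E'
from h import *
snap('wrist','w11');v,m=tilt('w11')
E
```

```text
position: [0.5298, -0.0812, 0.2844]
ft_force: [-0.2, 4.2, -3.3]
gripper_force: 23.6
w11 band px [199, 283, 175, 14, 2139] th deg 28.0 centre in tool mm [ -1.1   1.  178.4] cost 1.5
```

```bash
python3 -m crank '[{"delta_pos":[-0.18,0,-0.07],"twist":0,"jaw":0.5},{"delta_pos":[-0.18,0,-0.07],"twist":0,"jaw":0.5},{"delta_pos":[-0.18,0,-0.06],"twist":0,"jaw":0.5},{"delta_pos":[-0.18,0,-0.05],"twist":0,"jaw":0.5},{"delta_pos":[0,0,0],"twist":0,"jaw":0.5}]'| grep -E 'posi|ft|_force'
python3 - <<'E'
from h import *
snap('wrist','w12');v,m=tilt('w12')
E
```

```text
position: [0.5268, -0.0959, 0.2896]
ft_force: [0.8, -0.7, -4.0]
gripper_force: 23.2
w12 band px [199, 285, 176, 11, 1741] th deg 35.3 centre in tool mm [  2.8   1.3 178.4] cost 1.74
```

The corner has slipped over onto the deck with the block at 35°. From here I can press the low corner on the deck and drag inward, so that friction turns the block the rest of the way.

```bash
python3 -m crank '[{"delta_pos":[0.3,0,0],"twist":0,"jaw":0.5},{"delta_pos":[0,0,0.1],"twist":0,"jaw":0.5},{"delta_pos":[0,0,0.1],"twist":0,"jaw":0.5},{"delta_pos":[0,0,0],"twist":0,"jaw":0.5}]'| grep -E 'posi|ft|_force'
python3 -m crank '[{"delta_pos":[-0.18,0,0.03],"twist":0,"jaw":0.5},{"delta_pos":[-0.18,0,0.03],"twist":0,"jaw":0.5},{"delta_pos":[-0.18,0,0.03],"twist":0,"jaw":0.5},{"delta_pos":[-0.18,0,0.03],"twist":0,"jaw":0.5},{"delta_pos":[0,0,0],"twist":0,"jaw":0.5}]'| grep -E 'posi|ft|_force'
python3 - <<'E'
from h import *
snap('wrist','w13');v,m=tilt('w13')
E
```

```text
position: [0.5281, -0.089, 0.2852]
ft_force: [0.4, 1.1, -3.4]
gripper_force: 23.3
position: [0.5252, -0.1032, 0.2841]
ft_force: [-1.9, 4.5, 3.3]
gripper_force: 24.4
w13 band px [198, 290, 178, 7, 937] th deg 47.6 centre in tool mm [  9.9   1.1 177.2] cost 2.73
```

It's turning as intended, now at 48°. I'll continue the arc.

```bash
python3 -m crank '[{"delta_pos":[-0.18,0,0.05],"twist":0,"jaw":0.5},{"delta_pos":[-0.18,0,0.06],"twist":0,"jaw":0.5},{"delta_pos":[-0.18,0,0.08],"twist":0,"jaw":0.5},{"delta_pos":[-0.16,0,0.09],"twist":0,"jaw":0.5},{"delta_pos":[0,0,0],"twist":0,"jaw":0.5}]'| grep -E 'posi|ft|_force'
python3 - <<'E'
from h import *
snap('wrist','w14');v,m=tilt('w14')
E
python3 -m crank '[{"delta_pos":[-0.16,0,0.1],"twist":0,"jaw":0.5},{"delta_pos":[-0.16,0,0.1],"twist":0,"jaw":0.5},{"delta_pos":[-0.15,0,0.12],"twist":0,"jaw":0.5},{"delta_pos":[-0.12,0,0.12],"twist":0,"jaw":0.5},{"delta_pos":[0,0,0],"twist":0,"jaw":0.5}]'| grep -E 'posi|ft|_force'
python3 - <<'E'
from h import *
snap('wrist','w15')
f=np.load('pics/w15.npz')['frame'];hsv=cv2.cvtColor(f,cv2.COLOR_RGB2HSV)
m=cv2.inRange(hsv,(105,110,25),(125,255,255));ys,xs=np.where(m>0);print(len(xs),xs.min() if len(xs) else 0)
# column profile of brightness through block mid column
g=cv2.cvtColor(f,cv2.COLOR_RGB2GRAY);print([int(v) for v in g[180:420:4,286].tolist()]);print([int(v) for v in g[180:420:4,240].tolist()])
E
```

```text
position: [0.5223, -0.1174, 0.2789]
ft_force: [-4.0, 2.0, 7.7]
gripper_force: 25.8
w14 band px [217, 299, 55, 1, 55] th deg 52.9 centre in tool mm [-129.   -45.2  423.9] cost 0.14
position: [0.5199, -0.1295, 0.2705]
ft_force: [-4.8, -0.3, 8.2]
gripper_force: 28.1
26 9
[22, 44, 41, 39, 38, 39, 41, 71, 123, 191, 192, 192, 187, 189, 189, 188, 187, 187, 124, 34, 34, 37, 34, 50, 77, 70, 72, 146, 183, 181, 182, 90, 91, 37, 37, 35, 35, 35, 37, 34, 39, 38, 41, 44, 47, 75, 74, 71, 55, 17, 17, 22, 26, 20, 21, 20, 18, 19, 25, 22]
[201, 145, 125, 48, 70, 162, 168, 197, 190, 192, 193, 193, 189, 186, 190, 188, 187, 185, 189, 190, 139, 47, 32, 75, 79, 150, 159, 186, 182, 182, 181, 171, 97, 38, 38, 39, 37, 38, 38, 38, 41, 37, 42, 46, 42, 76, 76, 74, 24, 24, 21, 16, 20, 22, 22, 13, 26, 27, 18, 20]
```

```bash
python3 -m crank '[{"delta_pos":[-0.1,0,0.1],"twist":0,"jaw":0.5},{"delta_pos":[-0.1,0,0.12],"twist":0,"jaw":0.5},{"delta_pos":[-0.08,0,0.12],"twist":0,"jaw":0.5},{"delta_pos":[0,0,0.05],"twist":0,"jaw":0.5},{"delta_pos":[0,0,0],"twist":0,"jaw":0.5}]'| grep -E 'posi|ft|_force'
python3 - <<'E'
from h import *
snap('wrist','w16');snap('side','d16')
a=cv2.imread('pics/w16.png')[150:420,100:480];a=cv2.resize(a,None,fx=2.1,fy=2.1,interpolation=cv2.INTER_CUBIC);cv2.imwrite('pics/w16c.png',a);print(a.shape)
E
```

```text
position: [0.5188, -0.1356, 0.2635]
ft_force: [-7.5, -3.9, 12.5]
gripper_force: 30.8
(567, 798, 3)
```

View pics/w16c.png

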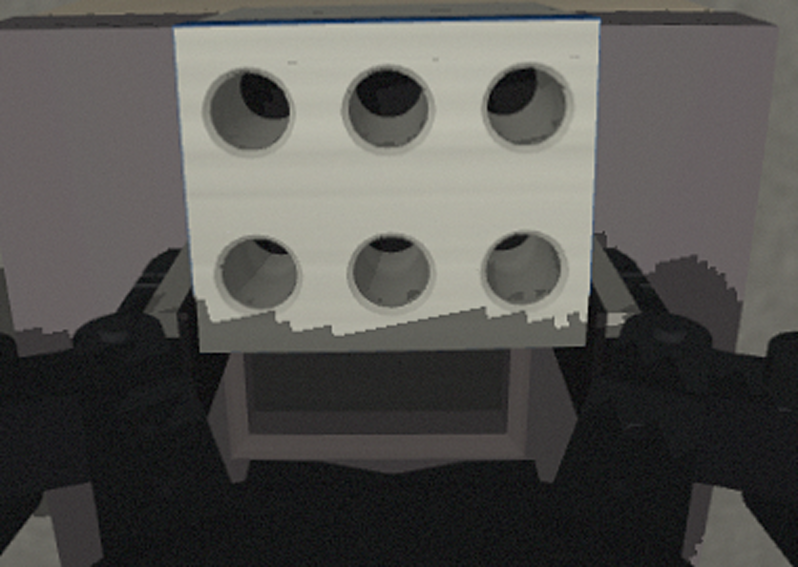

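The block is now standing almost upright on the deck with its holes up. The holed-face corners in the crop are at (174,28), (600,19), (586,346) and (201,352), and the pocket shows behind and below it at y 350–459.

```bash
python3 - <<'E'
from h import *
k=lambda x,y:(100+x/2.1-.26,150+y/2.1-.26)
o=[(.025,.03,-.025),(.025,-.03,-.025),(.025,.03,.025),(.025,-.03,.025)]
B,p,e=pnp('w16',o,[k(174,28),k(600,19),k(201,352),k(586,346)]);report(B,p,e)
print(B.round(3));need([0,0,0],-12.6)
# pocket far (-y) chamfer outer corners on deck plane, inner
for q in [(237,459),(527,458)]: print(onz('w16',k(*q),.075))
for q in [(245,436),(508,434)]: print(onz('w16',k(*q),.071))
c=np.array([.5,-.2125]);X=np.array([.976,-.218]);Y=np.array([.218,.976])
for sx in(-1,1): print('pred outer',c+Y*(.05-.031)+sx*.036*X,'inner',c+Y*(.05-.027)+sx*.032*X)
E
```

```text
block x axis [0.009 0.067 0.998] elev deg 86.1 centre [ 0.5253 -0.1118  0.1011] in tool (mm) [ 25.3   0.9 162.3] reproj 0.55
[[ 0.009 -0.981 -0.195]
 [ 0.067  0.195 -0.978]
 [ 0.998 -0.004  0.068]]
t 24.7 pos [ 0.5188 -0.1356  0.2635] yaw_y -12.5 units [  1.06 -26.82  13.12] twist 0.01 w 0.0593 gf 30.8 ft [-7.4 -3.9 11.7]
[ 0.46940269 -0.18929665  0.075     ]
[ 0.53910243 -0.20427335  0.075     ]
[ 0.47170511 -0.18594365  0.071     ]
[ 0.53574303 -0.19933404  0.071     ]
pred outer [ 0.469006 -0.186108] inner [ 0.473782 -0.183076]
pred outer [ 0.539278 -0.201804] inner [ 0.536246 -0.197028]
```

The block is 86° upright on the deck, centred at (0.525, −0.112). The pocket estimate agrees between views, at about (0.510, −0.165). Next I release, recentre the fingers on the block and regrip.

```bash
python3 -m crank '[{"delta_pos":[0,0,0],"twist":0,"jaw":0.72},{"delta_pos":[0,0,0],"twist":0,"jaw":0.8},{"delta_pos":[0,0,0],"twist":0,"jaw":0.9},{"delta_pos":[0.3,0.05,0],"twist":0,"jaw":0.9},{"delta_pos":[0.4,0,0],"twist":0,"jaw":0.9}]'
python3 -m crank '[{"delta_pos":[0.4,0,0],"twist":0,"jaw":0.9},{"delta_pos":[0.17,0,0],"twist":0,"jaw":0.9},{"delta_pos":[0,0,0],"twist":0,"jaw":0.9}]' >/dev/null
cat >> h.py <<'E'
def face(src,zt):
    f=np.load('pics/'+src+'.npz')['frame'];hsv=cv2.cvtColor(f,cv2.COLOR_RGB2HSV)
    m=cv2.inRange(hsv,(15,0,105),(60,60,255));m=cv2.morphologyEx(m,cv2.MORPH_OPEN,np.ones((3,3)))
    cs=max(cv2.findContours(m,cv2.RETR_EXTERNAL,cv2.CHAIN_APPROX_NONE)[0],key=cv2.contourArea)
    h=cv2.convexHull(cs);print('area',cv2.contourArea(cs),'box',cv2.boundingRect(cs))
    for e in (.02,.03,.05):
        q=cv2.approxPolyDP(h,e*cv2.arcLength(h,True),True)[:,0]
        if len(q)==4: break
    P=np.array([onz(src,p,zt) for p in q]);print('corners px',q.tolist(),'\nworld',P[:,:2].round(4).tolist(),'mean',P.mean(0).round(4),'sides mm',(np.linalg.norm(P-np.roll(P,-1,0),axis=1)*1e3).round(1))
E
python3 - <<'E'
from h import *
need([.5253,-.1118,.2635],-12.6);snap('wrist','w17');face('w17',.125)
E
```

```text
time: 25.32
position: [0.5223, -0.12, 0.2606]
eef_rot: [-0.0, 0.78, 0.625, 0.0]
ft_force: [0.0, 0.2, -0.9]
gripper_width: 0.0769
gripper_force: 0.0
t 25.7 pos [ 0.5247 -0.109   0.2607] yaw_y -12.52 units [-0.13  0.06 -0.14] twist 0.008 w 0.0768 gf 0.0 ft [0.5 0.3 0.2]
area 130014.5 box (0, 0, 560, 327)
corners px [[552, 40], [543, 321], [0, 296], [25, 0]] 
world [[0.6173, -0.0401], [0.6114, -0.13], [0.4322, -0.0811], [0.4765, 0.002]] mean [ 0.5343 -0.0623  0.125 ] sides mm [ 90.1 185.8  94.1 147. ]
```

```bash
sed -i 's/(15,0,105),(60,60,255)/(0,0,150),(179,70,255)/' h.py && python3 -m crank '[{"delta_pos":[-0.12,0.03,-0.15],"twist":0,"jaw":0.9},{"delta_pos":[0,0,0],"twist":0,"jaw":0.5},{"delta_pos":[0,0,0],"twist":0,"jaw":0.5},{"delta_pos":[0,0,0],"twist":0,"jaw":0.5},{"delta_pos":[0,0,0],"twist":0,"jaw":0.5}]' 50
python3 - <<'E'
from h import *
face('w17',.125)
need([.5253,-.1118,.2635],-12.6);snap('wrist','w18');face('w18',.125)
E
```

```text
time: 26.38
position: [0.5249, -0.1121, 0.2643]
eef_rot: [0.0, 0.78, 0.625, -0.0]
ft_force: [-0.7, -1.3, 4.9]
gripper_width: 0.0594
gripper_force: 57.1
area 5309.0 box (189, 262, 193, 56)
corners px [[381, 262], [377, 307], [192, 302], [189, 266]] 
world [[0.5589, -0.095], [0.5555, -0.1104], [0.4977, -0.0958], [0.5005, -0.0835]] mean [ 0.5282 -0.0962  0.125 ] sides mm [15.8 59.5 12.6 59.6]
t 26.38 pos [ 0.5249 -0.1121  0.2643] yaw_y -12.57 units [0.02 0.01 0.04] twist 0.003 w 0.0594 gf 57.1 ft [-0.7 -1.3  4.9]
area 7173.0 box (192, 250, 188, 65)
corners px [[379, 250], [358, 301], [195, 285], [192, 251]] 
world [[0.5599, -0.0959], [0.5505, -0.1123], [0.4994, -0.0951], [0.5019, -0.0834]] mean [ 0.5279 -0.0967  0.125 ] sides mm [19.  53.9 12.  59.3]
```

The regrip is centred to within about 2 mm, with the block square to the bath. I'll lift a little, move over the pocket, and start lowering.

```bash
python3 -m crank '[{"delta_pos":[0,0,-0.2],"twist":0,"jaw":0.5},{"delta_pos":[0,0,-0.2],"twist":0,"jaw":0.5},{"delta_pos":[-0.5,-0.05,0],"twist":0,"jaw":0.5},{"delta_pos":[-0.6,-0.05,0],"twist":0,"jaw":0.5},{"delta_pos":[-0.6,-0.05,0],"twist":0,"jaw":0.5}]' >/dev/null
python3 -m crank '[{"delta_pos":[-0.6,-0.02,0],"twist":0,"jaw":0.5},{"delta_pos":[-0.4,0,0],"twist":0,"jaw":0.5},{"delta_pos":[0,0,0],"twist":0,"jaw":0.5},{"delta_pos":[0,0,0],"twist":0,"jaw":0.5}]'
python3 - <<'E'
from h import *
need([.5099,-.1641,.2503],-12.6);snap('wrist','w19');face('w19',.133)
f=np.load('pics/w19.npz')['frame'];g=cv2.cvtColor(f,cv2.COLOR_RGB2GRAY)
for c in (240,286,330): print(c,g[150:300:2,c].tolist())
E
```

```text
time: 27.55
position: [0.5097, -0.1637, 0.2717]
eef_rot: [-0.0, 0.78, 0.625, 0.0]
ft_force: [0.5, -0.0, -4.5]
gripper_width: 0.0593
gripper_force: 56.1
t 27.55 pos [ 0.5097 -0.1637  0.2717] yaw_y -12.56 units [-0.02  0.02  1.07] twist 0.004 w 0.0593 gf 56.1 ft [ 0.5 -0.  -4.5]
area 5575.0 box (192, 249, 189, 55)
corners px [[380, 250], [368, 299], [197, 292], [192, 251]] 
world [[0.5447, -0.147], [0.5383, -0.1633], [0.4842, -0.1487], [0.4868, -0.1345]] mean [ 0.5135 -0.1484  0.133 ] sides mm [17.5 56.1 14.4 59.3]
240 [108, 108, 109, 108, 106, 106, 106, 106, 107, 106, 106, 106, 107, 105, 106, 106, 108, 108, 104, 106, 104, 106, 96, 102, 101, 42, 56, 67, 63, 93, 104, 105, 103, 105, 106, 105, 105, 105, 103, 107, 107, 103, 101, 104, 104, 71, 41, 44, 42, 41, 147, 179, 176, 173, 175, 176, 179, 180, 171, 173, 173, 174, 158, 139, 104, 104, 106, 105, 103, 103, 98, 97, 167, 108, 97]
286 [107, 107, 107, 107, 108, 105, 106, 110, 105, 106, 106, 108, 107, 105, 104, 106, 106, 106, 107, 106, 106, 105, 96, 99, 103, 56, 65, 66, 65, 98, 106, 105, 105, 105, 106, 103, 107, 105, 106, 108, 106, 104, 105, 105, 89, 66, 42, 40, 33, 46, 161, 179, 175, 175, 177, 178, 181, 180, 183, 76, 39, 105, 105, 104, 104, 106, 107, 105, 106, 103, 107, 107, 106, 107, 77]
330 [109, 104, 106, 105, 106, 105, 107, 105, 106, 105, 105, 106, 105, 105, 105, 104, 104, 105, 102, 105, 102, 103, 100, 103, 91, 65, 64, 65, 68, 100, 105, 104, 105, 105, 105, 105, 103, 95, 107, 112, 108, 105, 104, 106, 106, 52, 45, 42, 45, 51, 170, 180, 176, 175, 176, 178, 183, 179, 178, 179, 178, 178, 182, 159, 124, 108, 103, 87, 100, 114, 142, 152, 154, 95, 101]
```

```bash
python3 - <<'E'
from h import *
f=np.load('pics/w19.npz')['frame']
Y=np.array([.218,.976])
print(f[236:252,286].tolist())
for r,z in((208,.075),(239,.075),(241,.075),(249.5,.133)):
    for c in (240,330):
        p=onz('w19',(c,r),z);print(r,c,p.round(4),'along tool x from pocket est (mm)',((p[:2]-[.510,-.166])@Y*1e3).round(1))
E
```

```text
[[106, 105, 100], [105, 104, 98], [90, 89, 83], [83, 86, 85], [57, 68, 81], [22, 45, 71], [20, 47, 70], [31, 50, 77], [24, 44, 61], [24, 37, 59], [20, 35, 54], [25, 44, 67], [20, 51, 88], [56, 76, 105], [163, 162, 154], [186, 184, 170]]
208 240 [ 0.4942 -0.1382  0.075 ] along tool x from pocket est (mm) 23.7
208 330 [ 0.5352 -0.1472  0.075 ] along tool x from pocket est (mm) 23.8
239 240 [ 0.4904 -0.1531  0.075 ] along tool x from pocket est (mm) 8.3
239 330 [ 0.5323 -0.1623  0.075 ] along tool x from pocket est (mm) 8.4
241 240 [ 0.4901 -0.1541  0.075 ] along tool x from pocket est (mm) 7.3
241 330 [ 0.5322 -0.1634  0.075 ] along tool x from pocket est (mm) 7.4
249.5 240 [ 0.5018 -0.1372  0.133 ] along tool x from pocket est (mm) 26.3
249.5 330 [ 0.5293 -0.1433  0.133 ] along tool x from pocket est (mm) 26.3
```

The block is within about 1.3 mm of the pocket centre and clear of the rim. I'll trim that and lower slowly.

```bash
python3 -m crank '[{"delta_pos":[-0.05,0,0.15],"twist":0,"jaw":0.5},{"delta_pos":[0,0,0.15],"twist":0,"jaw":0.5},{"delta_pos":[0,0,0.15],"twist":0,"jaw":0.5},{"delta_pos":[0,0,0.15],"twist":0,"jaw":0.5},{"delta_pos":[0,0,0],"twist":0,"jaw":0.5}]'| grep -E 'posi|ft|_force'
python3 -m crank '[{"delta_pos":[0,0,0.12],"twist":0,"jaw":0.5},{"delta_pos":[0,0,0.12],"twist":0,"jaw":0.5},{"delta_pos":[0,0,0.12],"twist":0,"jaw":0.5},{"delta_pos":[0,0,0],"twist":0,"jaw":0.5}]'| grep -E 'posi|ft|_force'
```

```text
position: [0.5093, -0.1647, 0.2593]
ft_force: [0.2, 1.0, -3.5]
gripper_force: 56.1
position: [0.5093, -0.1647, 0.2522]
ft_force: [-0.4, -0.1, -4.1]
gripper_force: 56.1
```

```bash
python3 -m crank '[{"delta_pos":[0,0,0.08],"twist":0,"jaw":0.5},{"delta_pos":[0,0,0],"twist":0,"jaw":0.5}]'| grep -E 'posi|ft|_force'
python3 -m crank '[{"delta_pos":[0,0,0.08],"twist":0,"jaw":0.5},{"delta_pos":[0,0,0],"twist":0,"jaw":0.5}]'| grep -E 'posi|ft|_force'
```

```text
position: [0.5094, -0.1647, 0.2508]
ft_force: [-0.4, 0.8, -4.4]
gripper_force: 56.1
position: [0.5097, -0.1648, 0.2504]
ft_force: [-4.5, 2.1, 5.8]
gripper_force: 57.0
```

The block touches the pocket floor at exactly the expected height. I'll release it, rise and check.

```bash
python3 -m crank '[{"delta_pos":[0,0,0],"twist":0,"jaw":0.7},{"delta_pos":[0,0,0],"twist":0,"jaw":0.8},{"delta_pos":[0,0,0],"twist":0,"jaw":0.9},{"delta_pos":[0,0,0],"twist":0,"jaw":0.95},{"delta_pos":[0,0,0],"twist":0,"jaw":0.95}]'| grep -E 'posi|ft|_force|width'
python3 -m crank '[{"delta_pos":[0,0,-0.6],"twist":0,"jaw":0.95},{"delta_pos":[0,0,-0.8],"twist":0,"jaw":0.95},{"delta_pos":[0,0,-1],"twist":0,"jaw":0.95},{"delta_pos":[0,0,-1],"twist":0,"jaw":0.95},{"delta_pos":[0,0,-1],"twist":0,"jaw":0.95}]'| grep -E 'posi|ft|_force'
python3 - <<'E'
from h import *
snap('wrist','w20');face('w20',.111);s=read_state()
# switch: move target; ball seen?
f=np.load('pics/w20.npz')['frame'];hsv=cv2.cvtColor(f,cv2.COLOR_RGB2HSV);
for n in('s0','d0'):
    g=np.load('pics/'+n+'.npz')['frame'];h=cv2.cvtColor(g,cv2.COLOR_RGB2HSV);m=cv2.inRange(h,(0,150,80),(6,255,255))|cv2.inRange(h,(174,150,80),(180,255,255))
    k,l,st,ce=cv2.connectedComponentsWithStats(m);print(n,[(st[i].tolist(),ce[i].round(1).tolist()) for i in range(1,k) if st[i,4]>15])
E
```

```text
position: [0.5095, -0.1648, 0.2493]
ft_force: [-0.5, 0.6, 0.7]
gripper_width: 0.081
gripper_force: 0.0
position: [0.5095, -0.1648, 0.3395]
ft_force: [0.4, -0.4, 0.8]
gripper_force: 0.0
area 6787.5 box (232, 188, 109, 78)
corners px [[340, 189], [338, 262], [235, 249], [232, 190]] 
world [[0.5447, -0.1487], [0.5359, -0.1911], [0.4796, -0.1703], [0.4867, -0.1364]] mean [ 0.5117 -0.1616  0.111 ] sides mm [43.4 60.  34.7 59.3]
s0 [([193, 139, 9, 9, 58], [197.1, 143.4]), ([399, 249, 28, 25, 529], [412.6, 260.6])]
d0 [([395, 145, 11, 11, 102], [400.0, 150.0]), ([107, 259, 35, 33, 891], [123.8, 274.9])]
```

The block is seated: its top corners fit z = 0.111 and the centre is within about 1 mm of the pocket. For the switch, I'll close the fingers and move to the near side of the knob.

```bash
python3 -m crank '[{"delta_pos":[0,0,-0.5],"twist":0,"jaw":0.5},{"delta_pos":[0,0,-0.5],"twist":0,"jaw":0},{"delta_pos":[-0.6,-0.9,0],"twist":0,"jaw":0},{"delta_pos":[-0.6,-0.9,0],"twist":0,"jaw":0},{"delta_pos":[-0.6,-0.9,0],"twist":0,"jaw":0}]' >/dev/null
python3 -m crank '[{"delta_pos":[-0.9,-0.46,0],"twist":0,"jaw":0},{"delta_pos":[-0.9,0,0],"twist":0,"jaw":0},{"delta_pos":[-0.9,0,0],"twist":0,"jaw":0},{"delta_pos":[-0.9,0,0],"twist":0,"jaw":0},{"delta_pos":[-0.9,0,0],"twist":0,"jaw":0}]' >/dev/null
python3 -m crank '[{"delta_pos":[0,0,0],"twist":0,"jaw":0},{"delta_pos":[0,0,0],"twist":0,"jaw":0}]' | grep -E 'posi|ft|width'
python3 - <<'E'
from h import *
need([.4203,-.274,.295],-12.6)
cat=None
E
```

```text
position: [0.4204, -0.2739, 0.3571]
ft_force: [-0.4, 0.6, -0.3]
gripper_width: 0.0001
t 32.02 pos [ 0.4204 -0.2739  0.3571] yaw_y -12.57 units [-0.01 -0.    3.1 ] twist 0.003 w 0.0001 gf 0.0 ft [-0.4  0.6 -0.3]
```

```bash
python3 -m crank '[{"delta_pos":[0,0,0.8],"twist":0,"jaw":0},{"delta_pos":[0,0,0.8],"twist":0,"jaw":0},{"delta_pos":[0,0,0.8],"twist":0,"jaw":0},{"delta_pos":[0,0,0.7],"twist":0,"jaw":0},{"delta_pos":[0,0,0],"twist":0,"jaw":0}]'| grep -E 'posi|ft'
python3 -m crank '[{"delta_pos":[0,0.5,0],"twist":0,"jaw":0},{"delta_pos":[0,0.4,0],"twist":0,"jaw":0},{"delta_pos":[0,0.4,0],"twist":0,"jaw":0}]'| grep -E 'posi|ft'
python3 -m crank '[{"delta_pos":[0,0.4,0],"twist":0,"jaw":0},{"delta_pos":[0,0.4,0],"twist":0,"jaw":0},{"delta_pos":[0,0.4,0],"twist":0,"jaw":0}]'| grep -E 'posi|ft'
python3 - <<'E'
from h import *
snap('scene','s21');snap('side','d21')
for n in('s21','d21'):
    g=np.load('pics/'+n+'.npz')['frame'];h=cv2.cvtColor(g,cv2.COLOR_RGB2HSV);m=cv2.inRange(h,(0,150,60),(6,255,255))|cv2.inRange(h,(174,150,60),(180,255,255))
    k,l,st,ce=cv2.connectedComponentsWithStats(m);print(n,[(st[i].tolist(),ce[i].round(1).tolist()) for i in range(1,k) if st[i,4]>8])
p=np.array([.4828,-.288]);X=np.array([.976,-.218])
for th in(0,.7,.85,1.0):
    a=th-.5;P=[*(p+X*.05*np.sin(a)),.097+.05*np.cos(a)];print(th,proj('s21',P).round(1),proj('d21',P).round(1))
E
```

```text
position: [0.42, -0.2736, 0.2935]
ft_force: [0.9, -0.3, -0.1]
position: [0.4465, -0.28, 0.2961]
ft_force: [-2.2, 0.6, 2.5]
position: [0.4697, -0.2849, 0.2952]
ft_force: [-1.1, 0.1, 0.9]
s21 [([187, 148, 9, 9, 63], [191.0, 152.0]), ([400, 249, 27, 25, 528], [412.6, 260.6])]
d21 [([382, 136, 10, 12, 90], [386.3, 141.4]), ([107, 259, 35, 33, 890], [123.8, 274.9])]
0 [198.  144.2] [401.3 151.2]
0.7 [191.4 151.4] [388.7 142. ]
0.85 [190.2 153.9] [385.8 141.2]
1.0 [189.1 156.5] [383.  140.8]
```

The ball moves with the fingers, at about 0.8 rad now. I'll push on to the stop.

```bash
python3 -m crank '[{"delta_pos":[0,0.25,0],"twist":0,"jaw":0},{"delta_pos":[0,0.2,0],"twist":0,"jaw":0},{"delta_pos":[0,0,0],"twist":0,"jaw":0}]'| grep -E 'posi|ft'
python3 -m crank '[{"delta_pos":[0,0.15,0],"twist":0,"jaw":0},{"delta_pos":[0,0,0],"twist":0,"jaw":0}]'| grep -E 'posi|ft'
```

```text
position: [0.4781, -0.2868, 0.2951]
ft_force: [0.4, 0.5, 0.4]
position: [0.4804, -0.2873, 0.2949]
ft_force: [-5.7, 0.7, 0.5]
```

```bash
python3 -m crank '[{"delta_pos":[0,0.1,0],"twist":0,"jaw":0},{"delta_pos":[0,0,0],"twist":0,"jaw":0}]'| grep -E 'posi|ft'
python3 -m crank '[{"delta_pos":[0,-0.5,0],"twist":0,"jaw":0},{"delta_pos":[0,-0.9,0],"twist":0,"jaw":0},{"delta_pos":[0,-0.9,0],"twist":0,"jaw":0},{"delta_pos":[0,-0.9,-0.5],"twist":0,"jaw":0},{"delta_pos":[0,0,-1],"twist":0,"jaw":0}]'| grep -E 'posi|ft'
python3 -m crank '[{"delta_pos":[0,0,-1],"twist":0,"jaw":0},{"delta_pos":[0,0,-1],"twist":0,"jaw":0},{"delta_pos":[0,0,0],"twist":0,"jaw":0},{"delta_pos":[0,0,0],"twist":0,"jaw":0}]'| grep -E 'time|posi|ft'
python3 - <<'E'
from h import *
snap('scene','s22');snap('side','d22')
for n in('s22','d22'):
    g=np.load('pics/'+n+'.npz')['frame'];h=cv2.cvtColor(g,cv2.COLOR_RGB2HSV);m=cv2.inRange(h,(0,150,60),(6,255,255))|cv2.inRange(h,(174,150,60),(180,255,255))
    k,l,st,ce=cv2.connectedComponentsWithStats(m);print(n,[(st[i].tolist(),ce[i].round(1).tolist()) for i in range(1,k) if st[i,4]>8])
E
```

```text
position: [0.4815, -0.2877, 0.2948]
ft_force: [-13.0, 2.9, 6.2]
position: [0.4193, -0.2735, 0.325]
ft_force: [-0.5, -0.6, -0.2]
time: 35.5
position: [0.4202, -0.2738, 0.3646]
ft_force: [-0.5, 0.2, -0.1]
s22 [([185, 151, 9, 10, 69], [188.9, 155.5]), ([399, 249, 28, 25, 529], [412.6, 260.7])]
d22 [([378, 136, 11, 11, 95], [382.9, 140.9]), ([107, 259, 35, 33, 889], [123.8, 274.9])]
```

The ball projects at about 1.0 rad in both views. The push ended on the stop with 13 N, and the bystanders have not moved. I'm handing the job in.

```bash
python3 -c "
from cell import job_done;print(job_done())"
```

```text
the job is handed in; nothing more can be done
None
```

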